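# Slide the camera carriage onto its dovetail rail and clamp it

## Task

Mount the small black camera on the microscope bench: slide its carriage onto the open end of the dovetail rail and push it gently but fully home against the red end stop. Then turn the orange clamp knob clockwise until you feel the pad bite, and snug it a little further (about a thirtieth of a turn): firm, but not hard. Leave the other things on the table where they are, and let go.

Things in the scene. Friction and masses are not known exactly. Their poses are not given: they have to be found in the camera images.
- bench: White base plate 135 x 190 x 10 mm, fixed to the table, carrying a steel dovetail rail and, to its left (+y), a black clamp housing (x -15..35, y 74..130, up to z 38 mm). Origin on the table top under the middle of the rail; x runs along the rail from its open end (x = -70 mm) to the stop; z up. A grey block 50 mm wide, top at z = 30 mm, carries the rail from x = -51 mm on; the open end overhangs it.
- rail_mouth (a point): Centre of the rail at its open end, level with its top face: bench frame (-70, 0, 42) mm, same axes. The rail's top face is 42 mm above the table and 44 mm wide; sides upright down to 39 mm, then slanting in at 45 deg to 26 mm wide at 30 mm. Polished and oiled. The first 16 mm at the open end taper to 3 mm narrower per side and 2 mm lower.
- carriage_grip (a point): Centre of the black camera block to grip: 46 mm along x, 36 mm across y, 46 mm high, on an aluminium carriage 70 (x) x 64 (y) mm, loose, 0.27 to 0.5 kg. Below this point: plate's top 23 mm, plate's underside (slides on the rail's top face) 33 mm, feet 42 mm. So on the rail this point is 75 mm above the table. x points to the flared leading end; a blue patch marks the other end.
- carriage_nose (a point): On the carriage's leading end face, which goes on the rail first and meets the stop: 35 mm ahead (+x) of and 25 mm below carriage_grip, same axes. Two skirts under the plate hook beneath the rail's flanks with about 1.6 mm play to each side and upwards; their feet are 33 mm above the table when on the rail.
- carriage: The loose carriage with its camera, as a whole; origin at the centre of its underside, 42 mm below carriage_grip, axes the same.
- stop: Red end stop across the far end of the rail, 26 mm high over the rail, with a black damped rubber buffer pointing to the open end; at a different place along the rail each time. Origin on the rail's top face below the buffer's tip; x as the bench's. The buffer yields 1 mm per 9 N; keep the push well under 30 N.
- stop_face (a point): Tip of the unpressed buffer, 8 mm above the rail's top face; x as the bench's. Fully home: carriage_nose has come here.
- knob (a joint): Turn of the orange clamp knob, rad: 0 slack (start), grows clockwise seen from above, up to 2.4; stays where left. Drag 0.3 N m. Pushes the pad 7 mm per rad. How far the pad is screwed out is unknown: it bites anywhere from 0.5 to 1.25 rad; then pad force grows about 100 N, and the moment 0.6 N m, per rad. A proper grip is 10 to 40 N: 0.12 to 0.35 rad past the bite, best 0.2.
- knob_grip (a point): Centre of the knob's orange bar: 46 mm long (this frame's x), 14 mm thick (y), 26 mm high, 62 mm above the table, on the upright knob axis, 100 mm left of the rail's centre line. At joint 0 the bar lies parallel to the rail; the frame turns with the knob.
- ram: Clamp ram with its brass pad (22 mm along the rail, 19 to 47 mm above the table) between knob and rail; the knob moves it to press on the carriage's left side. Origin at table level on the ram: the pad's face stands an unknown 0 to 4 mm nearer to the rail than this origin; axes as the bench's.
- wellplate: Clear well plate 86 x 128 x 14 mm, bystander; origin at its underside.
- objective: Dark steel microscope objective 30 mm wide, 42 mm high, standing, bystander; origin at its underside.
- filter_cube: Black 34 mm filter cube, bystander; origin at its underside.
- reagent: Amber jar 52 mm wide, 110 mm high, blue cap, bystander; origin at its underside.
- petri: Clear closed dish 88 mm wide, 15 mm high, bystander; origin at its underside.
- driver: Screwdriver 160 mm long lying flat, bystander.
- lens_cap: Black lens cap 40 mm wide, 12 mm high, bystander; origin at its underside.
Things that resemble listed ones, but are neither listed nor needed, are in the scene too. Several things look just like the carriage: the one meant starts farthest to the robot's right.

How it is judged:
By the outcome, as a careful person would: the job done as asked, in the order asked, and still so for the second after the job is handed in, with the robot touching nothing.
It also fails if it takes over 72 s, if anything falls off the work surface, if the arm or the gripper's body presses on something with over 40 N, if the wrist force passes 120 N, or if a joint passes its speed limit or range.

## Robot

A 6-joint arm with a two-finger parallel gripper is mounted at the origin on the work surface. World frame = base frame: x ahead of the robot, y to its left, z up, the work surface at z = 0. Lengths are in m, angles in rad, forces in N, time in s.
With the tool pointing down it reaches from about 0.275 to 0.825 m from the base axis. Payload 4.9 kg.
Tool frame: the origin (TCP) lies at the centre of the arm's flange, where the gripper is bolted on; the fingertips stand 173 mm ahead of it and the grasp point (between the pads) lies 155 mm ahead of it; z points along the fingers, y is the line along which they close (so a half turn about z gives the same grasp; the last joint's range is limited). The gripper opens to 85 mm and grips with 20 to 120 N. Pads are 22 mm wide; open, the fingers measure 114 mm over their backs; the gripper's body (76 mm by 85 mm) begins 54 mm behind the grasp point. The pads swing forward as they close: fully open they stand 13 mm farther back than shut.
Start: joints at [1.122, 0.326, -0.193, 1.052, 0, 1.437], TCP at [0.17, 0.523, 0.405] pointing down, gripper open.
Joint ranges: [-2.65, 2.65], [-0.97, 1.79], [-1.3, 1.35], [-1.93, 2.1], [-1.47, 1.37], [-3.14, 3.14]. Speed limits (rad/s): [2.57, 2.57, 3.14, 3.14, 3.14, 3.14].

## Interface

Orientations are given as a rotation vector (axis times angle).
In Python, from rig import * gives the robot as it stands. Calls block until the motion is done:
- goto(position, orientation): joint-space move of the TCP to a pose.
- move_l(position, frame=None, rate=0.15, force_limit=None): straight line of the TCP; frame=None keeps the orientation; rate is the mean speed in m/s. With force_limit (N) it stops when the force on the tool has changed by that much, and returns True; else False.
- move_j(angles): joint-space move.
- command_gripper(opening, effort=None): finger opening in m; effort is the grip in N (None keeps the last); returns when the fingers have stopped.
- sleep(seconds).
- solve_ik(position, orientation): joint angles nearest the present ones, or None.
- read_state(): the state.
- snapshot(name): name is "side" or "top" or "wrist"; returns a dict with "pixels" (384x512x3 uint8, red, green, blue), "fovy" (degrees; the focal length in pixels is half the picture's height over the tangent of half this angle, whatever the lens; pixels are square), "cx", "cy" (the principal point, pixels), "extrinsics" (4x4, takes a point from world to camera coordinates). Camera axes: x right, y down, z forward; pixel columns grow to the right and rows downward; lengths in m; the calibration is good to about 2 mm. The wrist camera is an equidistant fisheye: a pixel r from the principal point sees the ray r / f radians off the axis. A picture is of the moment at which its call begins. There is no depth.
A pose or a line that the arm cannot do raises Unreachable and nothing moves.
- job_done(): hands the job in; it is judged then, once.
Trained networks look in a picture, given as the dict that the camera call returned (one of the last four; its "shot" number tells which), for a name from the list of things; names that differ only in an ending like _2 or _b are one class to them, and where a whole thing is asked for, a point or a joint stands for the part that bears it (a point fixed in the world has none). Each returns a list of dicts, best first, with "confidence" (0 to 1); they miss things now and then, are a little off and sometimes report something else, mostly with a low value. They report only what shows in the picture. A call takes as long as a camera call. They do not tell look-alikes from the thing itself.
- trace(picture, query): "region" (384x512 bool, what is visible of it).
- place_of(picture, query): "at" ([x, y, z] in m, in the coordinates of the camera as it stood for that picture, good to about 4 mm: a listed point, or the origin of a listed thing).
The state is a dict: "t": time; "qpos": joint angles; "qd": joint speeds; "effort": joint torques, N m; "ee_pos": TCP position; "orientation": TCP orientation; "ft_force": force on the tool from outside, world axes, zero at the start; "wrist_torque": the same for the moment, N m; "gripper_width": finger opening in m; "gripper_force": force on a finger pad.
Only numpy, scipy, OpenCV 4.12 (cv2) and the standard library are available. Lean on these libraries where they do the work, as an engineer would, in place of code of your own. Each camera call takes 0.05 s, during which the arm holds its last target. There are 200 camera calls.

## Working session

There is one attempt and no reset: what is moved stays moved. The work goes in short steps, each a Python script; the robot and the scene stay as the last script left them, time stands still between calls to the robot, and variables do not carry over. Pictures are saved under pics/ and viewed, at most 10 in all, crops included, and the job is handed in when it is done.

```bash
ls; mkdir -p pics; cat > h.py <<'E'
from rig import *
import numpy as np, cv2
from scipy.spatial.transform import Rotation as R
def towld(s,p):
    E=np.array(s["extrinsics"]); return (np.linalg.inv(E)@np.r_[p,1])[:3]
def find(s,q,n=6,minc=0.1):
    return [(round(d["confidence"],2),np.round(towld(s,d["at"]),4)) for d in place_of(s,q)[:n] if d["confidence"]>minc]
def save(s,name): cv2.imwrite("pics/"+name+".png",np.array(s["pixels"])[:,:,::-1])
E
python3 - <<'E'
from h import *
S={n:snapshot(n) for n in("side","top","wrist")}
im=[np.array(S[n]["pixels"]) for n in S]
cv2.imwrite("pics/a.png",np.hstack(im[:2])[:,:,::-1][:, :]) 
save(S["top"],"top0");save(S["side"],"side0")
for n in S:
    E=np.linalg.inv(S[n]["extrinsics"]); print(n,S[n]["fovy"],E[:3,3].round(3),E[:3,2].round(2),E[:3,0].round(2))
    for q in ("carriage_grip","carriage_nose","rail_mouth","stop_face","knob_grip","ram"): print(n,q,find(S[n],q))
print(read_state())
E
```

```text
pics
side 53.90724826320586 [0.379 0.78  0.68 ] [ 0.17 -0.77 -0.61] [-0.98 -0.22  0.01]
side carriage_grip [(0.86, array([ 0.4966, -0.2794,  0.0439])), (0.78, array([0.347 , 0.0604, 0.0432])), (0.76, array([ 0.3784, -0.1636,  0.0438])), (0.7, array([0.6565, 0.1008, 0.0429])), (0.57, array([ 0.6734, -0.0671,  0.0434]))]
side carriage_nose [(0.89, array([ 0.6459, -0.0543,  0.0148])), (0.87, array([ 0.4006, -0.1372,  0.0205])), (0.69, array([0.3157, 0.0458, 0.0206])), (0.56, array([ 0.5259, -0.2637,  0.0227]))]
side rail_mouth [(0.76, array([0.5361, 0.0824, 0.0411])), (0.48, array([0.6031, 0.094 , 0.0029])), (0.19, array([0.4252, 0.3479, 0.0006]))]
side stop_face []
side knob_grip [(0.59, array([0.5992, 0.1936, 0.0637]))]
side ram [(0.62, array([ 0.6104,  0.1307, -0.002 ]))]
top 49.925056040665254 [ 0.414 -0.013  1.352] [ 0.1   0.02 -0.99] [ 0.03 -1.   -0.02]
top carriage_grip [(0.96, array([0.348 , 0.0605, 0.0419])), (0.9, array([ 0.3755, -0.1623,  0.0418])), (0.71, array([ 0.6739, -0.0598,  0.0428])), (0.7, array([ 0.4941, -0.2701,  0.0418]))]
top carriage_nose [(0.94, array([ 0.3974,
[... 964 characters left out ...]
': 1.05, 'qpos': array([ 1.12177871e+00,  3.26185699e-01, -1.92599289e-01,  1.05203552e+00,
       -1.81279408e-06,  1.43657848e+00]), 'qd': array([ 2.35117032e-05, -1.69660572e-03,  4.62083591e-05, -2.87371599e-03,
        3.73286068e-04,  3.13398538e-04]), 'effort': array([ 1.16766732e-03, -4.43335748e+01,  2.62761247e+01,  9.53642411e-04,
        1.91301237e-04, -3.71323026e-06]), 'ee_pos': array([0.17029633, 0.52297942, 0.4046889 ]), 'orientation': array([-4.92446244e-01, -3.10275174e+00,  3.71922128e-05]), 'ft_force': array([ 1.20117612, -0.00294339,  0.58728336]), 'wrist_torque': array([ 0.02829519, -0.03109486,  0.0018954 ]), 'gripper_force': 0.0, 'gripper_width': 0.08541614692792829}
```

View pics/top0.png

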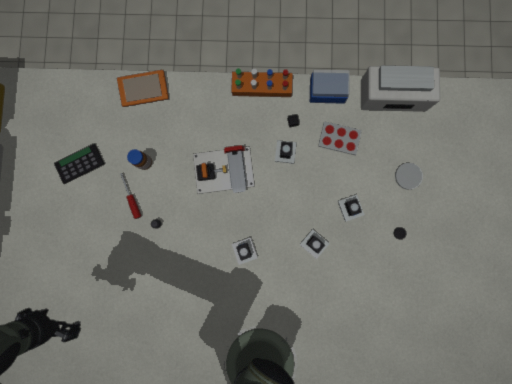

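View pics/side0.png

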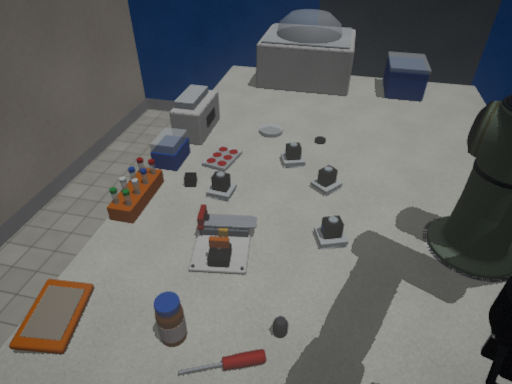

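Top view: the rail is at about (237,170), running up the picture, with the stop at (235,149) and the knob at (206,171). The rightmost carriage is at (351,207), world about (0.496, -0.275). The side view agrees. Next I'll take close wrist views of both.

```bash
cat >> h.py <<'E'
def down(psi):
    a=np.pi/2+psi/2; return np.pi*np.array([np.cos(a),np.sin(a),0])
def project(s,P):
    E=np.array(s["extrinsics"]); c=(E[:3,:3]@np.atleast_2d(P).T+E[:3,3:]).T
    f=192/np.tan(np.radians(s["fovy"])/2); rr=np.hypot(c[:,0],c[:,1]); th=np.arctan2(rr,c[:,2])
    return np.c_[s["cx"],s["cy"]]+ (f*th/rr)[:,None]*c[:,:2]
def unproj(s,uv,z):
    uv=np.atleast_2d(uv).astype(float)-[s["cx"],s["cy"]]; E=np.array(s["extrinsics"])
    f=192/np.tan(np.radians(s["fovy"])/2); r=np.linalg.norm(uv,axis=1); th=r/f
    d=np.c_[np.sin(th)[:,None]*uv/np.maximum(r,1e-9)[:,None],np.cos(th)]@E[:3,:3]
    o=-E[:3,:3].T@E[:3,3]; return o+d*((z-o[2])/d[:,2])[:,None]
E
python3 - <<'E'
from h import *
import pickle
V=[]
for p,psi,qs in (([.50,-.26,.36],.2,("carriage_grip","carriage_nose","carriage")),([.46,-.20,.36],.2,("carriage_grip","carriage_nose","carriage")),
          ([.56,.08,.38],.12,("rail_mouth","stop_face","stop","knob_grip","ram","bench","knob")),([.54,.14,.38],.12,("rail_mouth","stop_face","stop","knob_grip","ram","bench"))):
    goto(p,down(psi)); sleep(.2); s=snapshot("wrist"); V.append(s)
    for q in qs: print(p,q,find(s,q,3,.3))
pickle.dump([{k:v for k,v in s.items()} for s in V],open("v.pkl","wb"))
print(read_state()["t"])
for i in (0,2): save(V[i],f"w{i}")
E
```

```text
[0.5, -0.26, 0.36] carriage_grip [(0.93, array([ 0.376 , -0.1592,  0.0408])), (0.8, array([ 0.4964, -0.2842,  0.0433])), (0.43, array([ 0.4207, -0.4353,  0.0027]))]
[0.5, -0.26, 0.36] carriage_nose [(0.92, array([ 0.4029, -0.1391,  0.0194])), (0.83, array([0.3111, 0.0522, 0.0158]))]
[0.5, -0.26, 0.36] carriage [(0.97, array([0.3562, 0.0602, 0.0048])), (0.77, array([ 0.3761, -0.1587,  0.0022])), (0.65, array([ 0.6787, -0.0636, -0.0019]))]
[0.46, -0.2, 0.36] carriage_grip [(0.65, array([0.3474, 0.0599, 0.0426])), (0.62, array([ 0.3813, -0.1633,  0.0441])), (0.59, array([ 0.5003, -0.2814,  0.0425]))]
[0.46, -0.2, 0.36] carriage_nose [(0.8, array([ 0.5302, -0.2664,  0.0158])), (0.64, array([ 0.6443, -0.0585,  0.0175])), (0.55, array([0.3151, 0.0498, 0.0174]))]
[0.46, -0.2, 0.36] carriage [(0.88, array([ 0.6783, -0.0648,  0.0012])), (0.78, array([ 0.4976, -0.2754,  0.0008])), (0.73, array([ 0.376 , -0.1592, -0.0005]))]
[0.56, 0.08, 0.38] rail_mouth [(0.71, array([0.5364, 0.0847, 0.0477]))]
[0.56, 0.08, 0.38] stop_face [(0.87, array([0.6555, 0.0971, 0.0486]))]
[0.56, 0.08, 0.38] stop [(0.74, array([0.6565, 0.0996, 0.0437]))]
[0.56, 0.08, 0.38] knob_grip [(0.74, array([0.6021, 0.1927, 0.0643]))]
[0.56, 0.08, 0.38] ram [(0.6, array([ 0.6059,  0.1291, -0.0009]))]
[0.56, 0.08, 0.38] bench [(0.93, array([ 0.6066,  0.0939, -0.0011]))]Traceback (most recent call last):
  File "<stdin>", line 7, in <module>
  File "h.py", line 7, in find
    return [(round(d["confidence"],2),np.round(towld(s,d["at"]),4)) for d in place_of(s,q)[:n] if d["confidence"]>minc]
                                                                             ~~~~~~~~^^^^^
ValueError: it knows: bench, carriage, carriage_grip, carriage_nose, driver, filter_cube, knob_grip, lens_cap, objective, petri, rail_mouth, ram, reagent, stop, stop_face, wellplate
```

```bash
python3 - <<'E'
from h import *
import pickle
s=snapshot("wrist"); save(s,"w2"); V=[s]
goto([.55,.14,.32],down(.12)); sleep(.2); s=snapshot("wrist"); V.append(s)
for q in ("rail_mouth","stop_face","stop","knob_grip","ram","bench"): print(q,find(s,q,3,.3))
goto([.50,-.27,.30],down(.2)); sleep(.2); s=snapshot("wrist"); V.append(s); save(s,"w3")
for q in ("carriage_grip","carriage_nose","carriage"): print(q,find(s,q,3,.3))
pickle.dump(V,open("v.pkl","wb")); print(read_state()["t"])
E
```

```text
rail_mouth [(0.9, array([0.538 , 0.0877, 0.0456]))]
stop_face [(0.67, array([0.6544, 0.0992, 0.0518]))]
stop [(0.71, array([0.6591, 0.1022, 0.0409]))]
knob_grip [(0.66, array([0.5989, 0.1925, 0.0614]))]
ram [(0.89, array([6.113e-01, 1.301e-01, 1.000e-04]))]
bench []
carriage_grip [(0.96, array([ 0.3775, -0.1597,  0.044 ])), (0.96, array([ 0.6744, -0.0634,  0.0456])), (0.85, array([ 0.4942, -0.2825,  0.0428]))]
carriage_nose [(0.98, array([ 0.6451, -0.0574,  0.0173])), (0.87, array([ 0.4027, -0.1349,  0.0204]))]
carriage [(0.87, array([ 0.4959, -0.2745, -0.0017])), (0.61, array([ 0.3758, -0.1589,  0.    ])), (0.6, array([ 6.764e-01, -6.220e-02, -3.000e-04]))]
9.875
```

View pics/w2.png

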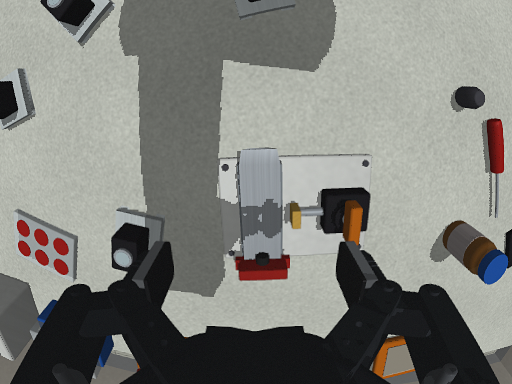

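View pics/w3.png

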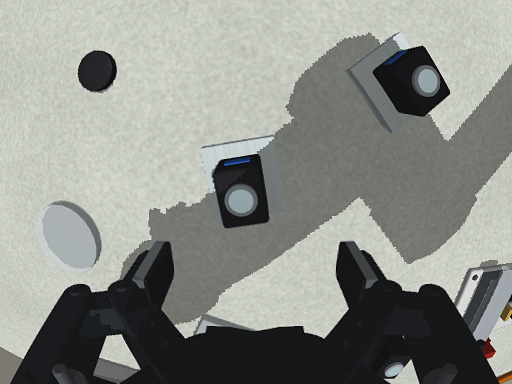

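Picture w2: the rail's edges run from (240,150) to (243,258) and from (281,150) to (283,258). The buffer is at (262,258), the pad at (295,215) and the knob bar at (352,222). Picture w3: the target carriage's blue patch is at (237,161), facing the robot, so its nose points to +x. The plate's rear edge runs from (202,148) to (274,136).

```bash
cat > fit.py <<'E'
from h import *
def edge(s,a,b,z,w=5,ch=None,skip=0.08):
    """subpixel: strongest gradient across segment a-b; returns world pts & line (centroid, dir yaw)"""
    g=np.array(s["pixels"]).astype(float); g=g.mean(2) if ch is None else g[:,:,ch]
    g=cv2.GaussianBlur(g,(0,0),.8); a,b=np.array(a,float),np.array(b,float); d=(b-a)/np.linalg.norm(b-a); n=np.array([-d[1],d[0]])
    k=np.arange(-w,w+.01,.25); P=[]
    for t in np.linspace(skip,1-skip,40):
        q=a+t*(b-a)+k[:,None]*n
        v=cv2.remap(g.astype(np.float32),q[:,0].astype(np.float32)[None],q[:,1].astype(np.float32)[None],1)[0]
        P.append(q[np.argmax(abs(np.gradient(v)))])
    W=unproj(s,np.array(P),z)[:,:2].astype(np.float32)
    vx,vy,x,y=cv2.fitLine(W,cv2.DIST_HUBER,0,.0005,.001).ravel()
    res=np.median(abs((W-[x,y])@[-vy,vx])); yaw=np.arctan2(vy,vx)
    return np.array([x,y]),yaw,res
E
python3 - <<'E'
from fit import *
import pickle
A,B,C=pickle.load(open("v.pkl","rb"))
def sh(n,s,a,b,z):
    c,y,r=edge(s,a,b,z); print(n,c.round(4),"yaw",round(float(y),4),"(mod90",round(float((y+np.pi/4)%(np.pi/2)-np.pi/4),4),") res",round(float(r)*1e3,2))
sh("railL",A,(240,150),(243,258),.042); sh("railR",A,(281,150),(283,258),.042)
sh("base front",A,(285,155),(369,153),.01)
sh("plate rear",C,(202,148),(272,136),.019); sh("plate left",C,(202,148),(210,180),.019)
sh("cam L top",C,(215,178),(223,226),.065); sh("cam R top",C,(260,155),(269,222),.065); sh("cam front top",C,(222,227),(269,221),.065)
# where known pts would be in second bench view
bm=np.array([.537,.0855,.042])
print(project(B,bm))
im=np.array(B["pixels"])[:,:,::-1]; cv2.imwrite("pics/B.png",cv2.resize(im[120:384,120:420],None,fx=2,fy=2))
cv2.imwrite("pics/C.png",cv2.resize(np.array(C["pixels"])[120:250,180:300,::-1],None,fx=4,fy=4))
E
```

```text
railL [0.6001 0.0675] yaw 0.1415 (mod90 0.1415 ) res 1.03
railR [0.596  0.1159] yaw 0.161 (mod90 0.161 ) res 0.38
base front [0.5408 0.1586] yaw -1.4016 (mod90 0.1692 ) res 0.83
plate rear [ 0.4648 -0.2908] yaw -1.2081 (mod90 0.3627 ) res 0.19
plate left [ 0.4867 -0.3157] yaw 0.6473 (mod90 0.6473 ) res 0.95
cam L top [ 0.5051 -0.295 ] yaw 0.3672 (mod90 0.3672 ) res 0.08
cam R top [ 0.4877 -0.263 ] yaw 0.3548 (mod90 0.3548 ) res 0.14
cam front top [ 0.5175 -0.2708] yaw -1.2117 (mod90 0.3591 ) res 0.15
[[194.0497221  164.11182064]]
```

View pics/B.png

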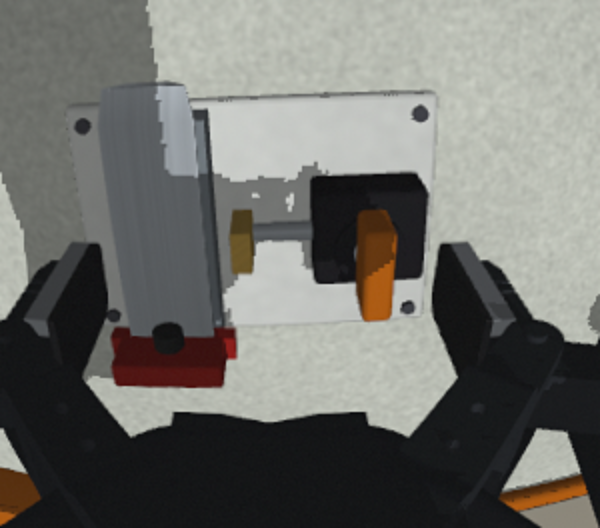

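View pics/C.png

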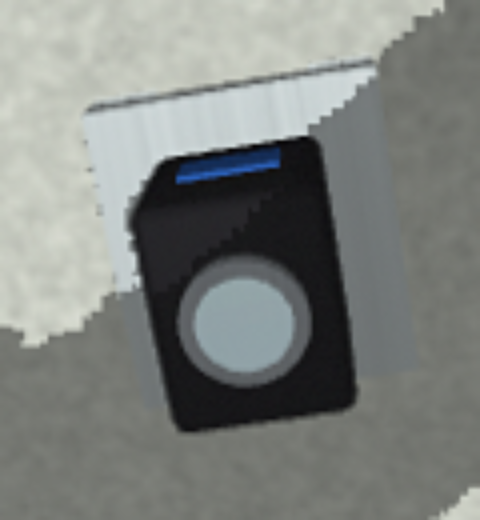

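Picture B (2x crop): rail edges, pad at crop (242,240), knob bar top at crop (377,215) and buffer tip at crop (168,325). Picture C confirms the blue patch at the rear and a camera yaw of about 0.36. The L/R edge spacing comes out at 36.1 mm for z = 65 mm, so the height checks. Next I'll refine the bench yaw in view B.

```bash
python3 - <<'E'
from fit import *
import pickle
A,B,C=pickle.load(open("v.pkl","rb"))
f=lambda p:(p[0]/2+120,p[1]/2+120)
def sh(n,s,a,b,z,w=3):
    c,y,r=edge(s,a,b,z,w); print(n,c.round(4),"yaw mod90",round(float((y+np.pi/4)%(np.pi/2)-np.pi/4),4),"res",round(float(r)*1e3,2)); return c,y
l=sh("L",B,f((105,125)),f((130,333)),.042); r=sh("R",B,f((196,135)),f((214,333)),.042)
lit=sh("base right",B,f((435,105)),f((421,312)),.01); sh("base front",B,f((200,100)),f((430,93)),.01)
sh("knob R",B,f((395,215)),f((391,315)),.075); sh("knob L",B,f((359,212)),f((358,318)),.075)
sh("knob front",B,f((361,211)),f((391,211)),.075)
sh("A L",A,(240,170),(243,255),.042,3); sh("A R",A,(281,170),(283,255),.042,3)
for nm,p,z in (("buf tip",(168,322),.050),("mouth c",(143,85),.040),("knob top c",(377,213),.075),("pad front edge top",(242,211),.047),("pad face L",(232,240),.047),("pad R",(253,240),.047),("stopR",(236,345),.068)):
    print(nm,unproj(B,f(p),z).round(4))
E
```

```text
L [0.6077 0.0712] yaw mod90 0.1405 res 0.16
R [0.6066 0.1155] yaw mod90 0.1644 res 0.28
base right [0.5967 0.2304] yaw mod90 0.1545 res 0.51
base front [0.5409 0.1506] yaw mod90 0.1876 res 0.82
knob R [0.5967 0.1991] yaw mod90 0.1478 res 0.31
knob L [0.5895 0.1811] yaw mod90 0.1742 res 0.63
knob front [0.5675 0.1854] yaw mod90 0.0996 res 0.18
A L [0.6128 0.07  ] yaw mod90 0.1023 res 0.3
A R [0.6133 0.119 ] yaw mod90 0.1531 res 0.27
buf tip [[0.6525 0.1016 0.05  ]]
mouth c [[0.5363 0.0828 0.04  ]]
knob top c [[0.5692 0.1864 0.075 ]]
pad front edge top [[0.5878 0.1322 0.047 ]]
pad face L [[0.6032 0.1291 0.047 ]]
pad R [[0.602  0.1388 0.047 ]]
stopR [[0.6479 0.1362 0.068 ]]
```

Bench: origin (0.6065, 0.0937), yaw 0.152. The rail comes out 43.9 mm wide at z = 42 mm, and the network's bench and mouth positions agree. Carriage grip: (0.496, -0.279, 0.042), yaw 0.361. Now I'll grasp it.

```bash
cat >> h.py <<'E'
O=np.array([.6065,.0937,0]); YAW=.152
RB=R.from_euler("z",YAW).as_matrix()
def bench(x,y,z): return O+RB@np.array([x,y,z])
def inb(p): return RB.T@(np.array(p)-O)
def fb(): 
    s=read_state(); return (RB.T@np.array(s["ft_force"])).round(2), (inb(s["ee_pos"])*1e3).round(2)
E
python3 - <<'E'
from h import *
g=np.array([.496,-.279,.196]); o=down(.361)
goto(g+[0,0,.07],o); command_gripper(.07); move_l(g,rate=.08,force_limit=8)
print(read_state()["ee_pos"]); command_gripper(.0,60); s=read_state(); print(s["gripper_width"],s["gripper_force"],s["ee_pos"])
f0=fb()
move_l(g+[0,0,.12],rate=.2); print(fb(),f0)
goto(bench(-.13,0,.196+.07),down(YAW)); move_l(bench(-.13,0,.2305),rate=.12); sleep(.2)
s=read_state(); print(fb(),s["gripper_width"],s["t"])
w=snapshot("wrist"); save(w,"w4"); t=snapshot("side")
for q in ("carriage_grip","carriage_nose","rail_mouth","stop_face"):
  for v in (w,t): print(q,[(c,(inb(p)*1e3).round(1)) for c,p in find(v,q,5,.2) if abs(inb(p)[1])<.04])
E
```

```text
[ 0.49626581 -0.27917432  0.19645411]
0.0355404134744572 60.91399312019348 [ 0.49640055 -0.27938433  0.19676051]
(array([-0.09, -0.24, -4.  ]), array([-166.22, -351.04,  314.52])) (array([-0.08, -0.35,  4.53]), array([-165.32, -352.11,  196.76]))
(array([-0.51,  0.1 , -4.47]), array([-129.47,   -0.25,  231.28])) 0.03567926537643617 14.6417
carriage_grip [(0.9, array([-129.5,   -2.3,   76. ])), (0.69, array([-260.9,    9.5,   40.1]))]
carriage_grip [(0.92, array([-261.6,    7.3,   42.7])), (0.88, array([-1.237e+02,  1.000e-01,  7.950e+01])), (0.65, array([-4. ,  0.2,  0. ]))]
carriage_nose []
carriage_nose [(0.61, array([-295.9,   -4.4,   18.2])), (0.6, array([-97.7,   3. ,  57. ]))]
rail_mouth []
rail_mouth [(0.83, array([-73. ,  -3.5,  43.4]))]
stop_face []
stop_face [(0.64, array([49.5, -0.5, 48.8]))]
```

View pics/w4.png

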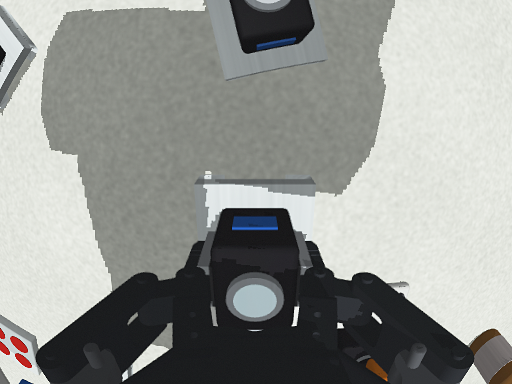

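Picture w4: the carriage is gripped square between the pads, with the blue patch at (255,223) and the plate's rear edge level at row 180. Now I'll slide it on, watching the force.

```bash
python3 - <<'E'
from h import *
for x in (-.104,-.096,-.086,-.07,-.05,-.03):
    h=move_l(bench(x,0,.2298),rate=.04,force_limit=8); print(x,h,fb())
    if h: break
print(read_state()["t"])
E
```

```text
-0.104 False (array([-0.73, -0.22, -3.44]), array([-1.0425e+02,  7.0000e-02,  2.2962e+02]))
-0.096 False (array([-0.71, -0.13, -3.62]), array([-9.564e+01, -5.000e-02,  2.299e+02]))
-0.086 False (array([ 0.31,  0.03, -2.98]), array([-8.5630e+01, -2.0000e-02,  2.2975e+02]))
-0.07 False (array([ 1.32,  0.13, -2.43]), array([-6.9650e+01, -2.0000e-02,  2.2976e+02]))
-0.05 False (array([ 0.07,  0.01, -2.12]), array([-4.9640e+01,  1.0000e-02,  2.2977e+02]))
-0.03 True (array([ 0.7 , -0.15,  3.16]), array([-4.7500e+01, -1.0000e-02,  2.2977e+02]))
18.1417
```

```bash
python3 - <<'E'
from h import *
x0=inb(read_state()["ee_pos"])[0]; move_l(bench(x0,0,.2304),rate=.03); sleep(.2); print(fb())
for x in (-.03,-.015,.0,.007):
    h=move_l(bench(x,0,.2304),rate=.04,force_limit=8); print(x,h,fb())
    if h: break
print(read_state()["t"])
E
```

```text
(array([ 0.34, -1.86, -5.01]), array([-4.79e+01, -8.00e-02,  2.30e+02]))
-0.03 True (array([0.37, 0.96, 4.46]), array([-4.7090e+01, -7.0000e-02,  2.2996e+02]))
18.8
```

```bash
python3 - <<'E'
from h import *
print(fb(),read_state()["wrist_torque"].round(2))
for x in (-.048,-.047,-.045,-.042):
    h=move_l(bench(x,0,.2304),rate=.02,force_limit=15); sleep(.15); print(x,h,fb(),read_state()["wrist_torque"].round(2))
    if h: break
s=snapshot("side"); im=np.array(s["pixels"])[160:290,150:300,::-1]; cv2.imwrite("pics/s5.png",cv2.resize(im,None,fx=4,fy=4))
print(read_state()["t"])
E
```

```text
(array([0.37, 0.96, 4.46]), array([-4.7090e+01, -7.0000e-02,  2.2996e+02])) [ 0.08 -0.19  0.06]
-0.048 False (array([ 1.  , -1.77, -2.94]), array([-4.8210e+01, -7.0000e-02,  2.3016e+02])) [-0.36 -0.26 -0.04]
-0.047 False (array([-5.29, -1.5 ,  0.05]), array([-4.7830e+01, -1.0000e-02,  2.3016e+02])) [-0.55  0.7  -0.04]
-0.045 False (array([-4.8 , -3.29, -1.09]), array([-4.5390e+01, -6.0000e-02,  2.3015e+02])) [-0.71  0.67 -0.03]
-0.042 False (array([-2.76, -3.49, -4.93]), array([-4.1980e+01, -9.0000e-02,  2.3017e+02])) [-0.74  0.3  -0.03]
20.5
```

View pics/s5.png

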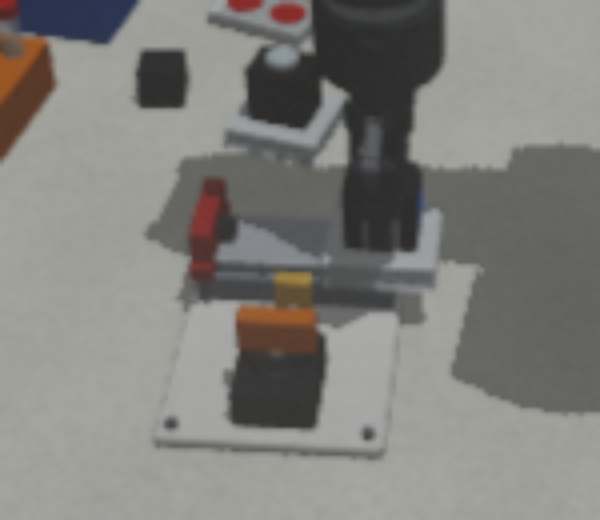

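Picture s5: the carriage (blue patch at the right) is hooked level on the rail. The rail pushes the carriage toward -y, so I'll relieve that sideways and keep sliding.

```bash
python3 - <<'E'
from h import *
y=-.0008; move_l(bench(-.042,y,.2304),rate=.02); sleep(.1); print(fb())
for x in (-.034,-.026,-.018,-.010,-.002,.004):
    h=move_l(bench(x,y,.2304),rate=.03,force_limit=12); f,p=fb(); print(x,h,f,p,read_state()["wrist_torque"].round(2))
    if h: break
    if abs(f[1])>1.5: y+=np.clip(f[1]*.00015,-.0005,.0005)
print(y,read_state()["t"])
E
```

```text
(array([-0.08, -0.24, -5.34]), array([-41.68,  -0.55, 230.4 ]))
-0.034 False [ 0.02 -0.06 -4.16] [-33.51  -0.76 230.56] [-0.03 -0.03 -0.04]
-0.026 False [ 0.1  -0.86 -3.83] [-25.77  -0.79 230.4 ] [ 0.02 -0.04  0.01]
-0.018 False [ 0.07 -0.61 -3.1 ] [-17.8   -0.83 230.36] [ 0.03 -0.06 -0.01]
-0.01 False [ 0.54  0.78 -3.77] [ -9.82  -0.84 230.36] [ 0.   -0.07 -0.02]
-0.002 False [-1.09 -0.36 -4.62] [ -1.82  -0.82 230.35] [ 0.04 -0.05 -0.01]
0.004 False [ 0.09 -0.09 -3.69] [  4.24  -0.85 230.37] [-0.03 -0.05 -0.01]
-0.0008 23.2833
```

```bash
python3 - <<'E'
from h import *
y=-.0008
h=move_l(bench(.009,y,.2304),rate=.02,force_limit=5); print(h,fb())
if not h:
    h=move_l(bench(.026,y,.2304),rate=.008,force_limit=5); print(h,fb())
sleep(.3); print(fb())
x=inb(read_state()["ee_pos"])[0]
s=snapshot("side"); print([(q,(inb(p)*1e3).round(1)) for q in("carriage_grip","carriage_nose") for c,p in find(s,q,6,.2) if abs(inb(p)[1])<.02], read_state()["t"])
E
```

```text
False (array([ 0.69,  0.04, -2.85]), array([  9.12,  -0.79, 230.35]))
True (array([-0.59, -0.25,  5.55]), array([ 17.85,  -0.77, 230.13]))
(array([-0.86, -0.22,  6.13]), array([ 17.81,  -0.78, 230.13]))
[('carriage_grip', array([19.5, -0.8, 78. ])), ('carriage_grip', array([-260.3,    5.8,   44. ])), ('carriage_nose', array([47.3,  1. , 56.1])), ('carriage_nose', array([-293.5,   -4.8,   15.7]))] 25.3667
```

```bash
python3 - <<'E'
from h import *
y=-.0008; z=.2306
move_l(bench(.0175,y,z),rate=.01); sleep(.15); print(fb())
x=.0175
while x<.026:
    x+=.0005; move_l(bench(x,y,z),rate=.01,force_limit=20); sleep(.1); f,p=fb(); print(round(x*1e3,1),f,p)
    if f[0]<-6 or f[2]>8: break
print(read_state()["wrist_torque"].round(2),read_state()["t"])
E
```

```text
(array([ 0.43, -1.1 , -1.53]), array([ 17.43,  -0.89, 230.38]))
18.0 [-2.09 -1.39 -1.56] [ 17.71  -0.82 230.38]
18.5 [-2.46 -0.44 -2.08] [ 18.31  -0.79 230.4 ]
19.0 [-4.47 -1.36 -1.58] [ 18.6   -0.8  230.41]
19.5 [-6.28 -0.87 -0.28] [ 18.87  -0.78 230.4 ]
[-0.4   0.86  0.03] 27.2917
```

The buffer is felt from x of about 17.8 mm at about 9 N/mm, so the carriage is home with 6 N on it. I'll ease off, release, check, and then grip the knob.

```bash
python3 - <<'E'
from h import *
y=-.0008
x=inb(read_state()["ee_pos"])[0]
for xc in (.0190,.0187,.0184):
    move_l(bench(xc,y,.2303),rate=.01); sleep(.15); f,p=fb(); print(xc,f,p)
    if f[0]>-2.5: break
command_gripper(.05); sleep(.1); print(fb()); command_gripper(.06)
p=inb(read_state()["ee_pos"]); move_l(bench(p[0],p[1],.31),rate=.15)
goto(bench(.010,.1,.29),down(YAW)); sleep(.2)
s=snapshot("side"); w=snapshot("wrist"); t=snapshot("top")
for n,v in (("s",s),("w",w),("t",t)):
  print(n,[(q,c,(inb(p)*1e3).round(1)) for q in("carriage_grip","carriage_nose","stop_face","knob_grip","ram") for c,p in find(v,q,6,.2) if abs(inb(p)[1])<.12 and abs(inb(p)[0])<.09])
save(w,"w6"); print(read_state()["t"])
E
```

```text
0.019 [-4.8  -2.3   0.31] [ 18.71  -0.79 230.37]
0.0187 [-4.15 -1.6   1.63] [ 18.62  -0.79 230.4 ]
0.0184 [-4.17 -1.48 -0.38] [ 18.51  -0.81 230.36]
(array([ 0.65, -0.16, -0.27]), array([ 18.9 ,  -0.73, 230.67]))
s [('carriage_grip', 0.77, array([18.1, -0.7, 76.6])), ('carriage_nose', 0.75, array([47.7,  3.4, 55.9])), ('stop_face', 0.42, array([51.8,  5.4, 47.7])), ('knob_grip', 0.8, array([  5.9, 103.6,  60.8])), ('ram', 0.44, array([10.3, 37.8, -2.7]))]
w [('carriage_grip', 0.85, array([19.2, -1.7, 76.2])), ('carriage_nose', 0.86, array([47.9,  1.1, 52.8])), ('stop_face', 0.83, array([49.9, -3.7, 51.4])), ('knob_grip', 0.77, array([ 9.3, 98.8, 61.1])), ('ram', 0.68, array([ 6. , 35. , -1.5]))]
t [('carriage_nose', 0.91, array([49.5,  1.9, 49.3])), ('stop_face', 0.65, array([48.3,  3.3, 52.4])), ('knob_grip', 0.46, array([ 12.4, 102. ,  61.6])), ('ram', 0.5, array([14.5, 37.8,  0.5]))]
31.425
```

View pics/w6.png

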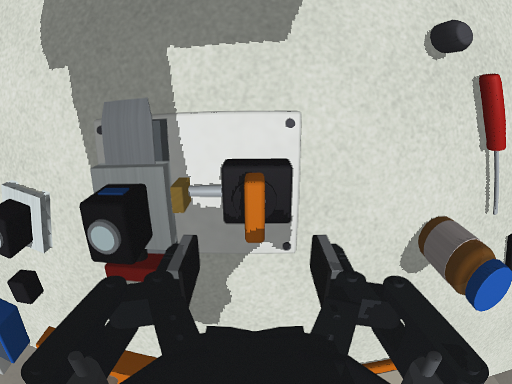

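Picture w6: the carriage is up against the red stop at (135,268) and the knob bar at (255,207) lies midway between the fingers. Now I'll grip the knob and turn it, watching the torque.

```bash
python3 - <<'E'
from h import *
import json
command_gripper(.045); P=bench(.010,.1,.2185); h=move_l(P,rate=.1,force_limit=8); print(h,fb())
q0=np.array(solve_ik(P,down(YAW))); print(q0.round(3),read_state()["qpos"].round(3))
command_gripper(0,50); s=read_state(); print(s["gripper_width"],fb(),s["wrist_torque"].round(3)); j0=s["qpos"][5]
L=[]; th=0
def step(th):
    q=q0.copy(); q[5]+=th; move_j(q); v=[]
    for _ in range(4): sleep(.03); s=read_state(); v.append([s["qpos"][5]-j0,*s["wrist_torque"],s["effort"][5]])
    v=np.mean(v,0); L.append([th,*v]); print(np.round(L[-1],3))
step(.2); th=.35
while th<1.5:
    step(th)
    b=[abs(l[4]) for l in L if l[0]<.5]
    if th>.5 and min(abs(L[-1][4]),abs(L[-2][4]))>np.median(b)+.045: break
    th+=.05
json.dump([list(q0),j0,[list(map(float,l)) for l in L]],open("k.json","w")); print(read_state()["t"])
E
```

```text
False (array([-0.31, -1.19,  0.3 ]), array([ 10.35, 100.03, 219.01]))
[ 0.195  0.643 -0.19   0.738  0.     0.043] [ 0.195  0.642 -0.189  0.738  0.     0.043]
0.029536601595232213 (array([-2.21, -4.3 ,  5.74]), array([ 10.48,  99.26, 219.97])) [-1.006  0.216  0.003]
[ 0.2    0.2   -1.117  0.247  0.01   0.003]
[ 0.35   0.35  -1.246  0.284  0.021  0.003]
[ 0.4    0.4   -1.284  0.27   0.123  0.129]
[ 0.45   0.45  -1.326  0.256  0.15   0.167]
[ 0.5    0.5   -1.361  0.298  0.17   0.178]
[ 0.55   0.55  -1.397  0.295  0.176  0.181]
35.275
```

```bash
python3 - <<'E'
from h import *
s=read_state(); print(s["gripper_width"],s["gripper_force"],fb(),s["wrist_torque"].round(2))
w=snapshot("wrist"); d=snapshot("side")
a=cv2.resize(np.array(w["pixels"])[90:384,110:400],(400,406)); b=cv2.resize(np.array(d["pixels"])[170:290,160:280],(400,400))
cv2.imwrite("pics/x7.png",np.hstack([a[:400],b])[:,:,::-1])
E
```

```text
0.029469300799136105 49.063382148742676 (array([-2.48, -5.44,  7.04]), array([ 10.36,  98.79, 220.01])) [-1.39  0.31  0.18]
```

View pics/x7.png

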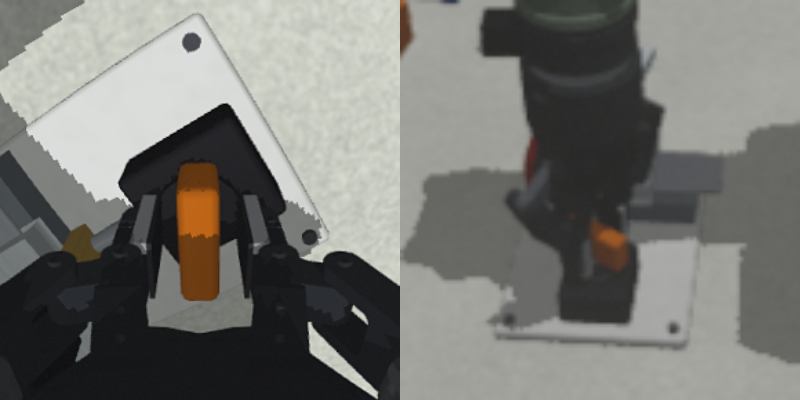

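Picture x7: the bar is aligned with the fingers, so the knob has turned. But the tips are clasping the 30 mm collar below the bar instead of the bar itself. I'll open, rise about 8 mm and regrip on the bar.

```bash
python3 - <<'E'
from h import *
th=.55; o=down(YAW-th)
command_gripper(.045); P=bench(.010,.0985,.2265); move_l(P,rate=.1)
sleep(.1); print(fb(),read_state()["wrist_torque"].round(3),read_state()["qpos"].round(3), np.array(solve_ik(P,o)).round(3))
command_gripper(0,60); sleep(.1); s=read_state(); print(s["gripper_width"],s["gripper_force"],fb(),s["wrist_torque"].round(3),s["qpos"][5],s["t"])
E
```

```text
(array([-0.43,  0.07, -0.01]), array([ 10.12,  98.56, 226.76])) [ 0.006 -0.01   0.006] [ 0.193  0.632 -0.184  0.754  0.     0.591] [ 0.193  0.633 -0.185  0.754  0.     0.591]
0.012840071245290347 59.23123061656952 (array([-1.22, -0.49,  2.75]), array([  9.86,  98.48, 226.52])) [-0.087  0.276  0.221] 0.5907846020887054 36.5083
```

```bash
cat > turn.py <<'E'
from h import *
import json,sys
q0=np.array(solve_ik(bench(.010,.0985,.2265),down(YAW-.55)))
def step(th):
    q=q0.copy(); q[5]+=th-.55; move_j(q); v=[]
    for _ in range(4): sleep(.03); s=read_state(); v.append([s["qpos"][5]-q0[5]+.55,*s["wrist_torque"],s["effort"][5],*s["ft_force"]])
    v=np.mean(v,0); print(np.round([th,*v],3)); return abs(v[3])
E
python3 - <<'E'
from turn import *
L=[]
for th in np.arange(.59,1.5,.04):
    L.append(step(th)); 
    if len(L)>3 and min(L[-2:])>np.median(L[1:4])+.06: break
print(read_state()["t"])
E
```

```text
[ 0.59   0.59  -0.207  0.339  0.031  0.024 -1.746 -1.005  2.179]
[ 0.63   0.629 -0.3    0.485  0.029  0.049 -2.339 -1.084  3.028]
[ 0.67   0.669 -0.394  0.642  0.091  0.079 -3.112 -1.962  3.986]
[ 0.71   0.709 -0.525  0.752  0.113  0.105 -3.444 -2.45   4.916]
[ 0.75   0.749 -0.592  0.835  0.089  0.088 -3.472 -1.986  5.036]
[ 0.79   0.789 -0.595  0.864  0.135  0.142 -3.724 -3.13   5.134]
[ 0.83   0.829 -0.625  0.83   0.16   0.167 -4.018 -2.838  4.79 ]
[ 0.87   0.869 -0.616  0.828  0.189  0.192 -3.967 -3.05   5.777]
39.575
```

```bash
cat > seg.py <<'E'
from h import *
def blob(s,kind,lo,hi,ctr,rad=.06,z=.047):
    h=cv2.cvtColor(np.array(s["pixels"]),cv2.COLOR_RGB2HSV)
    m=cv2.inRange(h,lo,hi); v,u=np.nonzero(m)
    if len(u)<5: return None
    if kind=="w": P=unproj(s,np.c_[u,v],z)
    else:
        E=np.array(s["extrinsics"]); f=192/np.tan(np.radians(s["fovy"])/2)
        d=np.c_[(u-s["cx"])/f,(v-s["cy"])/f,np.ones(len(u))]@E[:3,:3]; o=-E[:3,:3].T@E[:3,3]
        P=o+d*((z-o[2])/d[:,2])[:,None]
    B=(P-O)@RB; k=np.linalg.norm(B[:,:2]-ctr,axis=1)<rad
    return B[k,:2]*1e3, np.c_[u,v][k]
BR=((18,90,50),(28,255,255)); OR=((5,170,60),(17,255,255))
def rep(s,kind,n):
    b=blob(s,kind,*BR,ctr=(.01,.035),rad=.04)
    if b is not None and len(b[0])>5: print(n,"brass",len(b[0]),"x",np.percentile(b[0][:,0],[5,50,95]).round(1),"y",np.percentile(b[0][:,1],[3,50,97]).round(1))
    b=blob(s,kind,*OR,ctr=(.01,.1),rad=.035,z=.075)
    if b is not None and len(b[0])>5:
        a=cv2.minAreaRect(b[0].astype(np.float32)); X=b[0]-b[0].mean(0); w=np.linalg.svd(X,full_matrices=False)[2][0]
        print(n,"bar",len(b[0]),b[0].mean(0).round(1),"pca deg",round(np.degrees(np.arctan(w[1]/w[0])),1),a[1],round(a[2],1))
E
python3 - <<'E'
from seg import *
import pickle
A,B,C=pickle.load(open("v.pkl","rb")); rep(A,"w","A"); rep(B,"w","B")
for n in("wrist","side","top"):
    s=snapshot(n); rep(s,n[0],n)
    pickle.dump(s,open(f"now_{n}.pkl","wb"))
    for q in ("ram","knob_grip","carriage_grip"): print(n,q,[(c,(inb(p)*1e3).round(1)) for c,p in find(s,q,6,.2) if abs(inb(p)[1])<.12 and abs(inb(p)[0])<.09])
E
```

```text
A brass 252 x [-9.6  4.2 18.3] y [31.8 37.5 43.3]
A bar 673 [ 1.6 95.5] pca deg 5.8 (52.001277923583984, 20.13997459411621) 0.4
B brass 334 x [-12.1   2.3  17.3] y [34.7 39.6 44.4]
B bar 954 [ 1.2 97.4] pca deg 3.1 (16.60887908935547, 54.199066162109375) 89.8
wrist brass 76 x [-7.2 -4.6 -1.9] y [50.8 54.2 57. ]
wrist bar 2586 [  4.1 105. ] pca deg -49.3 (13.393900871276855, 52.904090881347656) 40.7
wrist ram [(0.73, array([ 7.2, 30.1, -0.6]))]
wrist knob_grip [(0.93, array([ 8.5, 98.5, 61. ]))]
wrist carriage_grip [(0.7, array([17.7, -4.9, 76.2]))]
side bar 28 [ -1.7 111.3] pca deg -57.6 (10.151654243469238, 18.16486358642578) 35.2
side ram []
side knob_grip [(0.65, array([ 2.2, 99.4, 62.9]))]
side carriage_grip []
top brass 14 x [ 0.3  8.4 16.6] y [32.7 36.  39.2]
top ram [(0.41, array([12. , 32.8, -0.3]))]
top knob_grip []
top carriage_grip [(0.55, array([13.8,  4.9, 76.1]))]
```

The bar has followed the fingers (about 49°, or 0.86 rad). Readings taken at rest mix drag with pad load, so I'll reverse slightly and take the midpoint to separate the two.

```bash
python3 - <<'E'
from turn import *
def st(th):
    q=q0.copy(); q[5]+=th-.55; move_j(q); r=[]
    for _ in range(4): s=read_state(); r+= [round(float(s["wrist_torque"][2]),3),round(float(s["effort"][5]),3)]; sleep(.04)
    print(round(th,3),"Tz,eff:",r[::2],r[1::2])
for th in (.85,.83,.81,.79,.81,.83,.85,.87): st(th)
print(read_state()["t"])
E
```

```text
0.85 Tz,eff: [-0.05, -0.004, 0.037, 0.013] [-0.009, -0.002, -0.002, -0.002]
0.83 Tz,eff: [-0.011, -0.092, -0.002, -0.079] [-0.026, -0.02, -0.019, -0.019]
0.81 Tz,eff: [-0.076, -0.025, -0.092, -0.042] [-0.038, -0.031, -0.03, -0.031]
0.79 Tz,eff: [-0.076, -0.037, -0.053, -0.084] [-0.049, -0.042, -0.042, -0.042]
0.81 Tz,eff: [0.306, 0.275, 0.268, 0.296] [0.281, 0.274, 0.273, 0.273]
0.83 Tz,eff: [0.349, 0.343, 0.316, 0.305] [0.31, 0.303, 0.302, 0.302]
0.85 Tz,eff: [0.258, 0.331, 0.343, 0.29] [0.323, 0.315, 0.314, 0.314]
0.87 Tz,eff: [0.301, 0.288, 0.265, 0.343] [0.335, 0.327, 0.326, 0.327]
43.5083
```

The effort slope is 0.6 N m/rad from about 0.59 rad on, so the pad has bitten at about 0.55–0.6 rad. I've gone a little past the best setting. I'll back off and re-approach in equal steps to find the kink and finish at bite + 0.2.

```bash
python3 - <<'E'
from turn import *
def st(th):
    q=q0.copy(); q[5]+=th-.55; move_j(q); sleep(.06); e=float(read_state()["effort"][5]); return e
st(.42); T=np.arange(.45,.7451,.03); Ef=np.array([st(t) for t in T])
print(np.c_[T,Ef].round(3).tolist())
best=min((np.sum((Ef[2:]-np.polyval(np.polyfit(np.maximum(T[2:]-b,0),Ef[2:],1),np.maximum(T[2:]-b,0)))**2),b,*np.polyfit(np.maximum(T[2:]-b,0),Ef[2:],1)) for b in np.arange(.46,.70,.005))
print("kink fit",np.round(best,4),read_state()["t"])
E
```

```text
[[0.45, 0.1], [0.48, 0.097], [0.51, 0.097], [0.54, 0.097], [0.57, 0.097], [0.6, 0.097], [0.63, 0.114], [0.66, 0.132], [0.69, 0.151], [0.72, 0.169]]
kink fit [0.     0.6    0.5981 0.0969] 47.1583
```

Clean kink: bite at 0.600 rad, slope 0.598 N m/rad. I'll turn to 0.80, let go and check.

```bash
python3 - <<'E'
from turn import *
from seg import rep
for th in (.74,.77,.80):
    q=q0.copy(); q[5]+=th-.55; move_j(q); sleep(.06); print(th,round(float(read_state()["effort"][5]),3))
command_gripper(.03); command_gripper(.045); p=inb(read_state()["ee_pos"]); move_l(bench(p[0],p[1],.33),rate=.12)
goto(bench(-.10,.06,.40),down(YAW)); sleep(.3)
for n in("wrist","side","top"):
    s=snapshot(n); rep(s,n[0],n)
    for q in ("carriage_nose","stop_face","carriage_grip"): print(n,q,[(c,(inb(p)*1e3).round(1)) for c,p in find(s,q,6,.2) if abs(inb(p)[1])<.05 and abs(inb(p)[0])<.09])
print(read_state()["t"],fb())
E
```

```text
0.74 0.248
0.77 0.203
0.8 0.218
wrist brass 188 x [-12.6   2.9  17.5] y [30.3 35.2 39.6]
wrist bar 521 [ 3.9 94.9] pca deg -29.5 (22.835105895996094, 48.50619888305664) 45.1
wrist carriage_nose [(0.89, array([47.7, -1.3, 52.7]))]
wrist stop_face [(0.59, array([47.3, -4. , 48.9]))]
wrist carriage_grip [(0.69, array([16.9, -6.2, 78.1]))]
side brass 73 x [-4.4  5.5 15.8] y [31.7 45.6 60.4]
side bar 50 [  7.1 101.2] pca deg -45.9 (9.067766189575195, 39.55670166015625) 42.5
side carriage_nose [(0.64, array([48. , -2.2, 53.8]))]
side stop_face [(0.55, array([48.7,  1.1, 44.3]))]
side carriage_grip []
top brass 15 x [ 0.3  7.2 16.6] y [32.7 36.1 39.5]
top carriage_nose [(0.72, array([11.6, 33.1,  1.4])), (0.64, array([49.1, -1.9, 49.1]))]
top stop_face [(0.41, array([46.4,  2. , 49.8]))]
top carriage_grip [(0.71, array([15.6,  2.3, 73.3]))]
51.45 (array([ 0.11, -0.72, -0.22]), array([-100.  ,   60.  ,  400.04]))
```

```bash
python3 -c "
from rig import *
print(job_done())"
```

```text
the job is handed in; nothing more can be done
None
```

I mounted the camera on the rail against the red stop, clamped it with the knob at 0.80 rad (bite felt at 0.60 rad), let go and handed the job in at about 51 s; the overshoot to 0.87 rad while finding the bite, and the brief back-off to 0.42 rad to re-measure it, are the only departures from a straight tightening.

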